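Pin the load arm, then find the heaviest weight tin

TASK

Make the load stand ready for its weight: first put the loose lock pin fully home, down through the fork and the load arm, and let go of it. Then heft the three identical tins one at a time, lifted clear of the bench and stood back on it before the next is taken, to find the heaviest by feel, and finish holding that one up in the gripper, upright and still, its base at least 12 cm above the bench; the other two stand upright on the bench, and nothing else is disturbed. The program finishes while holding the tin.

Things in the scene. Friction and masses are not known exactly. Their poses are not given: they have to be found in the camera images.
- pin_grip (a point): steel lock pin, 0.09 kg, upright in its parking block at the start: shank 10 mm across, 50 mm long, foot tapered over 8 mm to 5 mm; above it a flange 26 mm across, 5 mm thick, and a round grip 18 mm across, 40 mm tall. This point: on the axis in the grip, 28 mm above the flange's underside, 78 mm above the tip, 17 mm below the top; z up along the pin
- pin_seat (a point): centre of the underside of the pin's flange, which rests on the top of the fork when the pin is home; z along the pin, up
- park_top (a point): top centre of the hole in the pin's parking block (black block 60 x 60 x 55 mm, fixed, hole 14 mm); the pin's flange rests here at the start
- fork_hole (a point): centre of the mouth of the hole in the fork's top plate, level with its top, 90 mm above the bench; z up. The fork is two level steel plates, 36 x 36 x 8 mm, 14 mm apart; the load arm's 10 mm thick steel tongue lies between them. All three have 13 mm vertical holes, in line. 45 mm is free below the lower plate
- stand: cream load stand, fixed; base 100 x 260 x 15 mm, long side along its y; origin under the base's centre. The hole is at y = -20 mm; pivot post (32 mm across, 104 mm high) at y = +90 mm; the arm's round pan (72 mm across, its top 78 mm above the bench) at y = -100 mm; the fork's upright is on the +x side, no higher than the fork's top
- load_arm (a joint): swing of the load arm about the pivot post, rad; it has play of only 0.01 either way (1.1 mm at the hole) and moves freely; 0 is exactly in line with the fork
- tin_1_mid (a point): one of three identical closed upright round metal tins, 58 mm across (lid's rim 59.6), 80 mm high; contents differ and are packed tight: each 0.2 to 0.85 kg, the heaviest at least 0.1 kg above the next; which is which is found only by lifting. This point is its centre, 40 mm above its base; z up
- tin_2_mid (a point): one of three identical closed upright round metal tins, 58 mm across (lid's rim 59.6), 80 mm high; contents differ and are packed tight: each 0.2 to 0.85 kg, the heaviest at least 0.1 kg above the next; which is which is found only by lifting. This point is its centre, 40 mm above its base; z up
- tin_3_mid (a point): one of three identical closed upright round metal tins, 58 mm across (lid's rim 59.6), 80 mm high; contents differ and are packed tight: each 0.2 to 0.85 kg, the heaviest at least 0.1 kg above the next; which is which is found only by lifting. This point is its centre, 40 mm above its base; z up
- test_bar: small flat steel bar 60 x 18 x 10 mm, between the tins; loose bystander, leave alone; origin at the centre of its underside
- scriber: scriber with grey handle, 130 mm long, lying between the tins; loose bystander, leave alone; origin at the centre of its underside
- test_disc: steel disc, 64 mm across, 14 mm high, beyond the tins; loose bystander, leave alone; origin at the centre of its underside
- loupe: black eyeglass ring, 40 mm across, 32 mm high, beyond the tins; loose bystander, leave alone; origin at the centre of its underside
- indenter_case: dark wooden case 70 x 100 x 32 mm, beyond the tins; loose bystander, leave alone; origin at the centre of its underside
- spanner: steel spanner, 150 mm long, on the robot's side of the tins; loose bystander, leave alone; origin at the centre of its underside
- mouse: black computer mouse 100 x 58 x 24 mm, on the robot's left; loose bystander, leave alone; origin at the centre of its underside
There are look-alikes about, which are no part of the job. What is shaped like the part that bears tin_2_mid but blue or orange is not meant.

How it is judged:
By the outcome, as a careful person would: the job done as asked, in the order asked, and still so for the second after the job is handed in, while the arm keeps its last pose, push and grip.
It also fails if it takes over 67 s, if anything falls off the work surface, if the arm or the gripper's body presses on something with over 40 N, if the wrist force passes 120 N, or if a joint passes its speed limit or range.

ROBOT

A 7-joint arm with a two-finger parallel gripper is mounted at the origin on the work surface. World frame = base frame: x ahead of the robot, y to its left, z up, the work surface at z = 0. Lengths are in m, angles in rad, forces in N, time in s.
With the tool pointing down it reaches from about 0.4 to 0.85 m from the base axis. Payload 4.5 kg.
Tool frame: the origin (TCP) lies at the very end of the fingers, on their centre line; the grasp point (between the pads) lies 19 mm behind it (r.grip_point_offset is the distance from the TCP to the grasp point, in m); z points along the fingers, y is the line along which they close (so a half turn about z gives the same grasp; the last joint's range is limited). The gripper opens to 88 mm and grips with 3 to 60 N. Pads are 18 mm wide; open, the fingers measure 123 mm over their backs; the gripper's body (75 mm by 187 mm) begins 45 mm behind the grasp point.
Start: joints at [-1.258, 0.689, -0.195, 1.565, 0.157, 0.902, -0.215], TCP at [0.172, 0.601, 0.239] pointing down, gripper open.
Joint ranges: [-3.01, 3.01], [-0.46, 2.08], [-1.47, 1.51], [0.13, 2.56], [-1, 4.14], [0.04, 2.09], [-2.66, 2.66]. Speed limits (rad/s): [2.57, 2.57, 3.14, 3.14, 3.14, 3.14, 3.14].

INTERFACE

Orientations are given as a unit quaternion [x, y, z, w].
In Python, from plant import r gives the robot as it stands.
- The arm moves only by the tool carry_out, never from a script. Its argument "rows" is a list of rows, each a list of 3 entries, a list of its own where there are three numbers: the shift along the tool's x, y, z in cm, then the turn, a rotation vector about the tool's x, y, z in degrees, then the closure, from 0 (fully open) to 1 (shut). A call has 1 to 12 rows; each row is the pose to reach, as a shift and turn from the pose commanded when the call began, along the tool's axes at that moment; what a row does not reach only later rows make up. A row lasts 1/10 s, in which the tool goes at most 50 mm and 8.59 degrees, less where a joint would pass 70% of its speed; a pose out of reach is approached as far as the arm can. A call with a gripper value outside its range is refused whole. The fingers move at their own pace and stop on an object; "newtons" is the grip in N (left out, the last holds). Time passes only in rows, so rows that repeat a pose let the fingers close. It gives the time, the measured TCP pose, the force, the opening and the grip force at its end, in the units of the state.
- r.get_state(): the state, without advancing time (a new reading comes with each control period).
- r.snapshot(name): name is "side" or "top" or "wrist"; returns a dict with "image" (400x640x3 uint8, red, green, blue), "fx", "fy", "cx", "cy" (pixels), "pose" (4x4, takes a point from camera to world coordinates). Camera axes: x right, y up, looking along -z (the intrinsics and any distortion apply to the point x, -y, -z); pixel columns grow to the right and rows downward; lengths in m; the calibration is good to about 2 mm. A picture is of the moment at which its call begins. There is no depth.
- r.finish_job(): hands the job in; it is judged then, once.
The state is a dict: "clock": time; "q": joint angles; "qd": joint speeds; "joint_torque": joint torques, N m; "tool_pos": TCP position; "eef_rot": TCP orientation; "contact_force": force on the tool from outside, world axes, zero at the start; "moment": the same for the moment, N m; "opening": opening from 0.0 (shut) to 1.0 (fully open); "finger_force": force on a finger pad.
Only numpy, scipy, OpenCV 4.12 (cv2) and the standard library are available. Lean on these libraries where they do the work, as an engineer would, in place of code of your own. Each camera call takes 0.05 s, during which the arm holds its last target. There are 200 camera calls.

## Working session

There is one attempt and no reset: what is moved stays moved. The work goes in short steps, Python scripts to look and compute and a tool call to move; the robot and the scene stay as the last step left them, time stands still between calls to the robot, and variables do not carry over. Pictures are saved under pics/ and viewed, at most 10 in all, crops included, and the job is handed in when it is done.

Besides the shell and the picture viewer there is one more tool, called after "Call:" as name(argument=value, ...) on one line, values as JSON. carry_out: Moves the arm, as the interface text tells. Its arguments: {"type":"object","properties":{"rows":{"type":"array"},"newtons":{"type":"number"}},"required":["rows"]}

```bash
mkdir -p pics; ls
cat > h.py <<'E'
import numpy as np, cv2
from plant import r
def snap(n):
    s=r.snapshot(n); return s
def save(s,f,box=None,scale=1):
    im=s["image"][:,:,::-1]
    if box: im=im[box[1]:box[3],box[0]:box[2]]
    cv2.imwrite("pics/"+f,cv2.resize(im,None,fx=scale,fy=scale,interpolation=cv2.INTER_CUBIC))
def proj(s,P):
    P=np.atleast_2d(P); T=np.linalg.inv(s["pose"]); c=P@T[:3,:3].T+T[:3,3]
    return np.c_[s["fx"]*c[:,0]/-c[:,2]+s["cx"], s["fy"]*-c[:,1]/-c[:,2]+s["cy"]]
def ray(s,u,v,z):
    d=s["pose"][:3,:3]@np.array([(u-s["cx"])/s["fx"],-(v-s["cy"])/s["fy"],-1]); o=s["pose"][:3,3]
    return o+d*(z-o[2])/d[2]
E
python3 - <<'E'
from h import *
for n in ["side","top","wrist"]:
    s=snap(n); save(s,n+"1.png"); np.save(n+"1.npy",s,allow_pickle=True)
    print(n,{k:(np.round(v,3).tolist()) for k,v in s.items() if k!="image"})
print(r.get_state(), r.grip_point_offset)
E
```

```text
pics
side {'fx': 402.93, 'fy': 402.93, 'cx': 319.87, 'cy': 206.297, 'pose': [[0.983, 0.109, -0.146, 0.404], [-0.182, 0.617, -0.765, -0.644], [0.007, 0.779, 0.627, 0.6], [0.0, 0.0, 0.0, 1.0]]}
top {'fx': 411.89, 'fy': 411.89, 'cx': 320.825, 'cy': 200.516, 'pose': [[0.023, 0.992, -0.124, 0.413], [-0.999, 0.025, 0.022, 0.014], [0.025, 0.124, 0.992, 1.176], [0.0, 0.0, 0.0, 1.0]]}
wrist {'fx': 329.644, 'fy': 329.644, 'cx': 317.856, 'cy': 191.46, 'pose': [[0.274, -0.917, -0.29, 0.097], [0.962, 0.261, 0.084, 0.621], [-0.002, -0.302, 0.953, 0.384], [0.0, 0.0, 0.0, 1.0]]}
{'clock': 0.15, 'q': array([-1.25818536,  0.68979244, -0.19454151,  1.56606271,  0.15731216,
        0.90248154, -0.21507723]), 'qd': array([-6.09284626e-04, -1.18323136e-03, -1.33481493e-03, -2.65932847e-03,
       -1.79236465e-04, -2.33486489e-04, -9.62540863e-06]), 'joint_torque': array([-2.01413925e-03, -5.27862883e+01, -1.26902081e+00, -1.53587508e+01,
       -5.25737903e-02,  3.77636214e-03,  1.05005465e-04]), 'tool_pos': array([0.17191017, 0.600418  , 0.23810523]), 'eef_rot': array([ 1.38904181e-01,  9.90305595e-01, -6.74781959e-04, -4.62301144e-05]), 'contact_force': array([1.52564172, 0.05247278, 0.28280911]), 'moment': array([-0.01482624, -0.01137296, -0.03393961]), 'finger_force': 0.0, 'opening': 1.0029081127088404} 0.0187
```

View pics/top1.png

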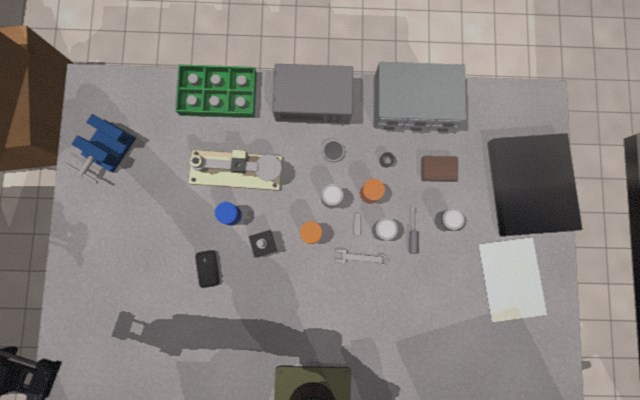

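View pics/side1.png

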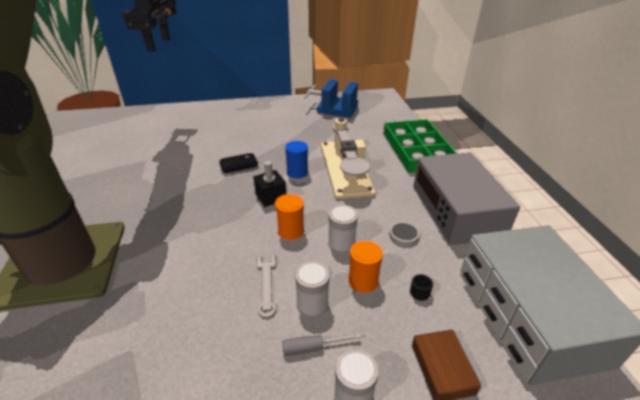

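Run:
```python
from h import *
t=np.load("top1.npy",allow_pickle=True).item(); s=np.load("side1.npy",allow_pickle=True).item()
a=cv2.resize(t["image"][140:280,180:480,::-1],None,fx=2.66,fy=2.66,interpolation=cv2.INTER_CUBIC)
cv2.imwrite("pics/topc.png",a)
b=cv2.resize(s["image"][110:400,220:480,::-1],None,fx=2.05,fy=2.05,interpolation=cv2.INTER_CUBIC)
cv2.imwrite("pics/sidec.png",b)
for n,u,v,z in [("t1",333,195,.08),("t2",386,230,.08),("t3",453,219,.08),("o1",311,232,.08),("o2",373,190,.08),("blue",227,213,.08),("pin",262,243,.1),("post",196,160,.104),("pan",268,168,.078)]:
    p=ray(t,u,v,z); print(n,p.round(3),"side",proj(s,p).round(0))
```

```text
t1 [ 0.567 -0.043  0.08 ] side [[343. 215.]]
t2 [ 0.476 -0.186  0.08 ] side [[310. 274.]]
t3 [ 0.51  -0.367  0.08 ] side [[356. 369.]]
o1 [0.466 0.014 0.08 ] side [[290. 203.]]
o2 [ 0.583 -0.151  0.08 ] side [[366. 251.]]
blue [0.511 0.238 0.08 ] side [[296. 147.]]
pin [0.433 0.14  0.1  ] side [[268. 164.]]
post [0.647 0.321 0.104] side [[342. 119.]]
pan [0.636 0.134 0.078] side [[355. 165.]]
```

View pics/topc.png

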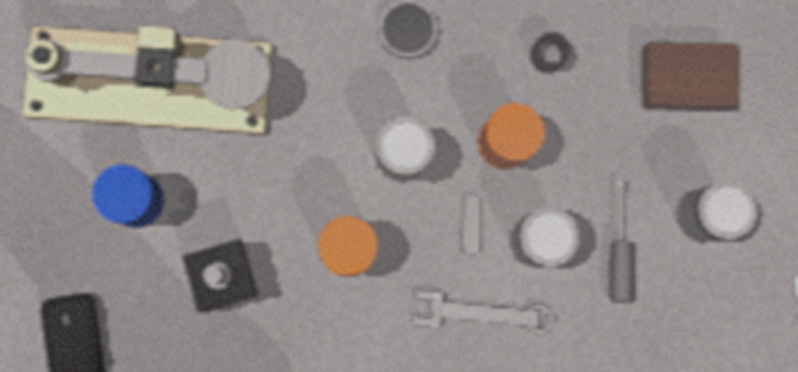

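View pics/sidec.png

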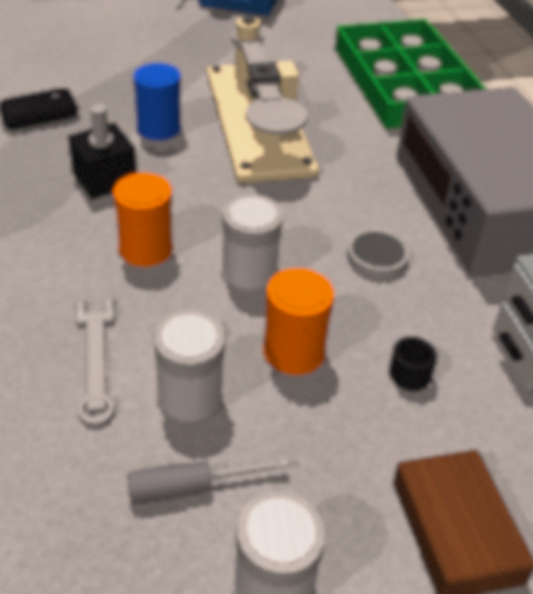

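```bash
cat >> h.py <<'E'
from scipy.spatial.transform import Rotation as R
def tri(*obs):
    A=[];b=[]
    for s,u,v in obs:
        d=s["pose"][:3,:3]@np.array([(u-s["cx"])/s["fx"],-(v-s["cy"])/s["fy"],-1]); d/=np.linalg.norm(d)
        M=np.eye(3)-np.outer(d,d); A.append(M); b.append(M@s["pose"][:3,3])
    A=np.vstack(A); b=np.concatenate(b); x=np.linalg.lstsq(A,b,rcond=None)[0]
    return x, np.linalg.norm(A@x-b)
def yaw(): # world angle of tool y axis, deg
    y=R.from_quat(r.get_state()["eef_rot"]).as_matrix()[:,1]; return np.degrees(np.arctan2(y[1],y[0]))
def tgt(p,yw,p0=None,yw0=None):
    """shift (cm, tool axes) and rotvec (deg) from present (or p0, yw0) to TCP p, tool y at world angle yw, tool down"""
    def m(a):
        a=np.radians(a); y=np.array([np.cos(a),np.sin(a),0]); z=np.array([0,0,-1.]); return np.c_[np.cross(y,z),y,z]
    st=r.get_state()
    M=R.from_quat(st["eef_rot"]).as_matrix() if yw0 is None else m(yw0)
    p0=st["tool_pos"] if p0 is None else np.array(p0)
    print("shift",(M.T@(np.array(p)-p0)*100).round(2).tolist(),"turn",R.from_matrix(M.T@m(yw)).as_rotvec(degrees=True).round(1).tolist())
E
python3 - <<'E'
from h import *
t=np.load("top1.npy",allow_pickle=True).item(); s=np.load("side1.npy",allow_pickle=True).item()
T=lambda x,y:(180-.31+x/2.66,140-.31+y/2.66)
S=lambda x,y:(220-.26+x/2.05,110-.26+y/2.05)
print("pin",tri((t,*T(217,275)),(s,*S(98,108))),ray(t,*T(217,275),.1))
print("blk",ray(t,*T(221,275),.055))
print("hole",ray(t,*T(156,67),.09),ray(s,*S(265,72),.09))
a=ray(t,*T(43,55),.104);b=ray(t,*T(237,73),.078);print(a,b,np.degrees(np.arctan2(a[1]-b[1],a[0]-b[0])), b+(a-b)*80/190)
for c in [(406,147),(549,238),(729,212)]: print("tin",ray(t,*T(*c),.08))
for c in [(252,213),(190,337),(281,531)]: print("tin side",ray(s,*S(*c),.08))
print(yaw())
tgt([.433,.14,.17],75)
E
```

```text
pin (array([0.43251469, 0.14149403, 0.10222951]), np.float64(0.0009640484788799872)) [0.43323722 0.14174158 0.1       ]
blk [0.43415728 0.14302999 0.055     ]
hole [0.63976925 0.21237716 0.09      ] [0.63908649 0.20685827 0.09      ]
[0.64583407 0.3217232  0.104     ] [0.63835156 0.13233053 0.078     ] 87.7375396402709 [0.64150209 0.21207481 0.08894737]
tin [ 0.56660104 -0.04100059  0.08      ]
tin [ 0.47817885 -0.1863562   0.08      ]
tin [ 0.50880803 -0.36894455  0.08      ]
tin side [ 0.56614027 -0.03994847  0.08      ]
tin side [ 0.47911799 -0.18771105  0.08      ]
tin side [ 0.51022604 -0.36736299  0.08      ]
74.0311108670097
shift [-37.77, -37.07, 6.86] turn [-0.1, 0.0, -1.0]
```

Things that could be confused: for the tins, white-lidded ones at top (333,195), (386,230), (453,219) against orange (311,232), (373,190) and blue (227,213). I take the three white ones. For the pin, the one in the black block at (261,243) against the pegs in the green rack (190–245, 80–100). I take the one in the black block and check it in a close crop.

Call:
carry_out(rows=[[[-3.2,-3.1,0.5],[0,0,0],0],[[-6.4,-6.2,1.1],[0,0,0],0],[[-9.6,-9.3,1.7],[0,0,0],0],[[-12.8,-12.4,2.3],[0,0,0],0],[[-16,-15.5,2.9],[0,0,0],0],[[-19.2,-18.6,3.5],[0,0,0],0],[[-22.4,-21.7,4.1],[0,0,0],0],[[-25.6,-24.8,4.7],[0,0,0],0],[[-28.8,-27.9,5.3],[0,0,0],0],[[-32,-31,5.9],[0,0,-1],0],[[-35,-34.2,6.4],[0,0,-1],0],[[-37.8,-37.1,6.9],[0,0,-1],0]])

```text
clock: 1.35
tool_pos: [0.434, 0.1381, 0.1694]
eef_rot: [0.131, 0.991, -0.0, -0.0]
contact_force: [0.3, 0.4, -0.8]
opening: 1.0
finger_force: 0.0
```

Call:
carry_out(rows=[[[0,0,0],[0,0,0],0.3],[[0,0,0],[0,0,0],0.3],[[0,0,0],[0,0,0],0.3]])

```text
clock: 1.65
tool_pos: [0.4329, 0.1417, 0.1698]
eef_rot: [0.129, 0.992, 0.001, -0.0]
contact_force: [-0.7, -0.2, 0.2]
opening: 0.748
finger_force: 0.0
```

Run:
```python
from h import *
s=snap("wrist"); np.save("w2.npy",s,allow_pickle=True)
st=r.get_state(); print(st["clock"],st["tool_pos"],yaw(),st["contact_force"],st["opening"])
print(proj(s,[[.433,.1415,.1],[.433,.1415,.06],[.433,.1415,.055]]), s["pose"].round(4))
save(s,"w2.png",(120,0,520,400),1.4)
```

```text
1.7 [0.432787   0.14200879 0.16989302] 75.20353457503089 [-0.20180199 -0.3137481   0.44102332] 0.7142207973568315
[[318.65507809 205.17349329]
 [318.48083937 188.33991951]
 [318.46249123 186.5672661 ]] [[ 0.2557 -0.9216 -0.2921  0.3571]
 [ 0.9668  0.2441  0.076   0.1607]
 [ 0.0012 -0.3019  0.9534  0.3158]
 [ 0.      0.      0.      1.    ]]
```

View pics/w2.png

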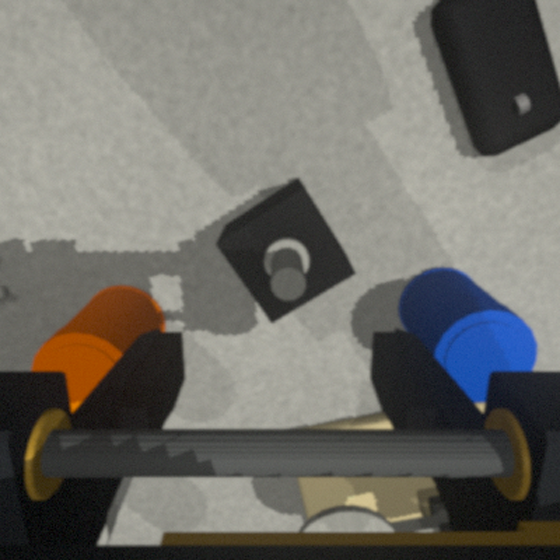

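The crop confirms the steel pin in the black block: grip top at wrist (325.5, 203), flange centre at (325, 185.5). That is about 4–5 mm towards +y from the tool centre.

Run:
```python
from h import *
s=np.load("w2.npy",allow_pickle=True).item()
a=ray(s,325.5,202.7,.1);b=ray(s,325,185.6,.06);print(a,b)
p=(a+b)/2; p[2]=.083-.0187; tgt(p,75); tgt([p[0],p[1],.115],75)
```

```text
[0.4324521  0.14655849 0.1       ] [0.43210846 0.1471925  0.06      ]
shift [0.17, 0.44, 10.56] turn [0.1, -0.0, 0.2]
shift [0.17, 0.45, 5.49] turn [0.1, -0.0, 0.2]
```

Call:
carry_out(rows=[[[0.15,0.45,2],[0,0,0],0.4],[[0.15,0.45,4.5],[0,0,0],0.4],[[0.15,0.45,7],[0,0,0],0.4],[[0.15,0.45,9],[0,0,0],0.4],[[0.15,0.45,10.2],[0,0,0],0.4],[[0.15,0.45,10.5],[0,0,0],0.4],[[0.15,0.45,10.5],[0,0,0],0.4]], newtons=25)

```text
clock: 2.4
tool_pos: [0.4325, 0.1462, 0.0646]
eef_rot: [0.129, 0.992, 0.0, -0.0]
contact_force: [-0.1, 0.1, 0.3]
opening: 0.601
finger_force: 0.0
```

Call:
carry_out(rows=[[[0,0,0],[0,0,0],0.7],[[0,0,0],[0,0,0],0.7],[[0,0,0],[0,0,0],1],[[0,0,0],[0,0,0],1],[[0,0,0],[0,0,0],1]])

```text
clock: 2.9
tool_pos: [0.4334, 0.1452, 0.065]
eef_rot: [0.13, 0.991, 0.0, 0.0]
contact_force: [0.4, 0.8, 2.7]
opening: 0.198
finger_force: 25.0
```

Call:
carry_out(rows=[[[0,0,-1],[0,0,0],1],[[0,0,-3],[0,0,0],1],[[0,0,-6],[0,0,0],1],[[0,0,-9],[0,0,0],1],[[0,0,-12],[0,0,0],1],[[0,0,-13.5],[0,0,0],1],[[0,0,-13.5],[0,0,0],1]])

```text
clock: 3.6
tool_pos: [0.4339, 0.145, 0.202]
eef_rot: [0.131, 0.991, 0.001, 0.002]
contact_force: [1.2, -0.8, -2.2]
opening: 0.193
finger_force: 25.0
```

Run:
```python
from h import *
st=r.get_state(); print(st["tool_pos"],st["contact_force"],st["opening"],yaw())
tgt([.658,.212,.2],75)
```

```text
[0.43392977 0.14498684 0.20196135] [ 1.22517987 -0.82078165 -2.16089955] 0.19318304812769677 74.9829382996967
shift [-19.9, 12.28, 0.3] turn [0.1, 0.2, -0.0]
```

Call:
carry_out(rows=[[[-2,1.2,0],[0,0,0],1],[[-5.5,3.4,0],[0,0,0],1],[[-9,5.5,0],[0,0,0],1],[[-12.5,7.7,0],[0,0,0],1],[[-16,9.9,0],[0,0,0],1],[[-18.8,11.6,0],[0,0,0],1],[[-19.9,12.3,0],[0,0,0],1],[[-19.9,12.3,0],[0,0,0],1],[[-19.9,12.3,0],[0,0,0],1],[[-19.9,12.3,0],[0,0,0],1]])

```text
clock: 4.6
tool_pos: [0.6555, 0.2118, 0.1991]
eef_rot: [0.13, 0.992, -0.001, -0.001]
contact_force: [0.8, 0.8, -1.0]
opening: 0.194
finger_force: 25.0
```

Run:
```python
from h import *
s=snap("wrist"); np.save("w3.npy",s,allow_pickle=True)
st=r.get_state(); print(st["clock"],st["tool_pos"],yaw(),st["contact_force"])
p=st["tool_pos"]; z=R.from_quat(st["eef_rot"]).as_matrix()[:,2]
print("tip pred",proj(s,[p+z*(.0593),p+z*.0093]),"hole pred",proj(s,[.640,.212,.09]))
save(s,"w3.png",(180,50,460,290),2.5)
```

```text
4.65 [0.65577862 0.21188385 0.19950587] 75.05565366599116 [ 0.24431207 -0.34405702 -0.66367132]
tip pred [[319.27404505 210.85652299]
 [319.63385081 245.26794721]] hole pred [[314.27777623 170.46833355]]
```

View pics/w3.png

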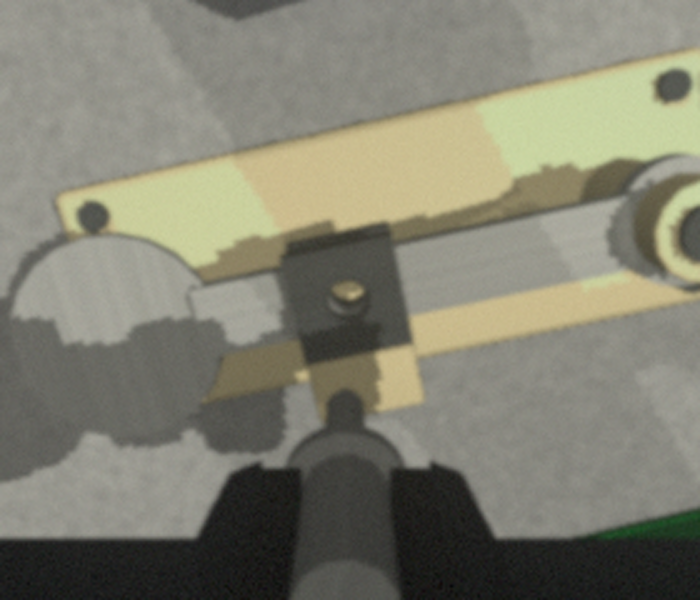

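Wrist view: pin tip at about (317.7, 208.3), fork hole mouth at about (319, 169.4) with the cream base visible through it, so the arm is in line with the fork.

Run:
```python
from h import *
s=np.load("w3.npy",allow_pickle=True).item(); st=r.get_state(); p=st["tool_pos"]
h=ray(s,319,169.4,.09); t=ray(s,317.7,208.3,p[2]-.0593); print(h,t)
d=(h-t)[:2]; print(d)
tgt([p[0]+d[0],p[1]+d[1],.16],75)   # tip 10.7 mm above
```

```text
[0.64012133 0.21585554 0.09      ] [0.65367368 0.21128465 0.14020587]
[-0.01355236  0.0045709 ]
shift [1.42, 0.1, 3.95] turn [-0.1, -0.1, 0.1]
```

Call:
carry_out(rows=[[[0.7,0.05,1],[0,0,0],1],[[1.4,0.1,2.5],[0,0,0],1],[[1.4,0.1,4],[0,0,0],1],[[1.4,0.1,4],[0,0,0],1],[[1.4,0.1,4],[0,0,0],1]])

```text
clock: 5.15
tool_pos: [0.6439, 0.2165, 0.1596]
eef_rot: [0.13, 0.991, -0.0, -0.0]
contact_force: [0.5, 0.6, -0.2]
opening: 0.194
finger_force: 25.0
```

Run:
```python
from h import *
s=snap("wrist"); np.save("w4.npy",s,allow_pickle=True)
st=r.get_state(); print(st["clock"],st["tool_pos"],yaw(),st["contact_force"])
p=st["tool_pos"]; print("tip",proj(s,[p[0]-.0021,p[1]-.0006,p[2]-.0593]),"hole",proj(s,[.6401,.2159,.09]))
tgt([.6422,.2165,.15],75)
save(s,"w4.png",(240,120,400,240),5)
```

```text
5.2 [0.64437791 0.2167179  0.16016086] 74.99810195687878 [ 0.86373954 -0.33979398 -0.70492446]
tip [[317.92791415 208.47675339]] hole [[316.81447015 200.18514442]]
shift [0.21, -0.08, 1.02] turn [0.0, 0.1, -0.0]
```

View pics/w4.png

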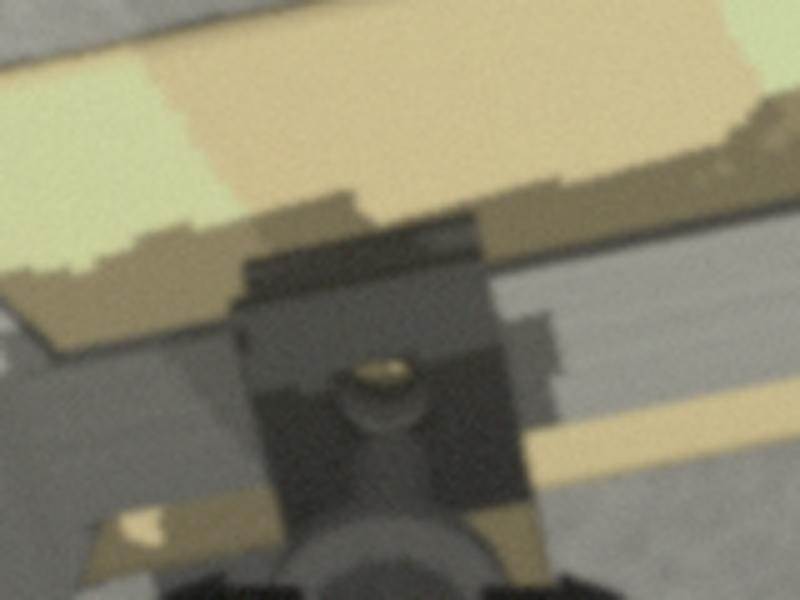

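The pin tip is at about (318, 208) and the hole mouth centre at about (316.8, 198.5). The remaining gap agrees with the computed one.

Run:
```python
from h import *
s=np.load("w4.npy",allow_pickle=True).item(); st=r.get_state(); p=st["tool_pos"]
h=ray(s,316.8,198.8,.09); t=ray(s,318,208,p[2]-.0593); print(h,t)
d=(h-t)[:2]; print(d,p[:2]+d)
tgt([p[0]+d[0],p[1]+d[1],.145],75)
```

```text
[0.63911955 0.21615254 0.09      ] [0.64196503 0.21625085 0.10086086]
[-2.84547521e-03 -9.83090693e-05] [0.64153243 0.2166196 ]
shift [0.27, -0.08, 1.52] turn [0.0, 0.1, -0.0]
```

Call:
carry_out(rows=[[[0.25,-0.1,0],[0,0,0],1],[[0.25,-0.1,0.3],[0,0,0],1],[[0.25,-0.1,0.8],[0,0,0],1],[[0.25,-0.1,1.2],[0,0,0],1],[[0.25,-0.1,1.6],[0,0,0],1],[[0.25,-0.1,1.6],[0,0,0],1]])

```text
clock: 5.8
tool_pos: [0.6406, 0.2164, 0.1428]
eef_rot: [0.13, 0.991, -0.0, -0.001]
contact_force: [0.7, 0.4, -1.5]
opening: 0.194
finger_force: 25.0
```

Call:
carry_out(rows=[[[0,0,0.4],[0,0,0],1],[[0,0,0.8],[0,0,0],1],[[0,0,1.2],[0,0,0],1],[[0,0,1.6],[0,0,0],1],[[0,0,1.6],[0,0,0],1]])

```text
clock: 6.3
tool_pos: [0.6407, 0.2164, 0.1269]
eef_rot: [0.13, 0.991, -0.0, -0.001]
contact_force: [0.1, -0.2, -0.8]
opening: 0.195
finger_force: 25.0
```

Call:
carry_out(rows=[[[0,0,0.4],[0,0,0],1],[[0,0,0.8],[0,0,0],1],[[0,0,1.2],[0,0,0],1],[[0,0,1.6],[0,0,0],1],[[0,0,2],[0,0,0],1],[[0,0,2.3],[0,0,0],1],[[0,0,2.3],[0,0,0],1]])

```text
clock: 7.0
tool_pos: [0.6408, 0.2165, 0.1041]
eef_rot: [0.13, 0.991, -0.0, -0.0]
contact_force: [0.5, -0.0, -1.1]
opening: 0.196
finger_force: 25.0
```

Call:
carry_out(rows=[[[0,0,0.2],[0,0,0],1],[[0,0,0.4],[0,0,0],1],[[0,0,0.5],[0,0,0],1],[[0,0,0.6],[0,0,0],1],[[0,0,0.6],[0,0,0],1]])

```text
clock: 7.5
tool_pos: [0.6412, 0.2166, 0.1001]
eef_rot: [0.13, 0.991, 0.0, 0.0]
contact_force: [-2.2, -1.1, 7.3]
opening: 0.196
finger_force: 25.0
```

Call:
carry_out(rows=[[[0,0,-0.1],[0,0,0],1],[[0,0,-0.1],[0,0,0],0.5],[[0,0,-0.1],[0,0,0],0.5],[[0,0,-0.1],[0,0,0],0.5],[[0,0,-0.1],[0,0,0],0.4]])

```text
clock: 8.0
tool_pos: [0.6411, 0.2166, 0.0996]
eef_rot: [0.13, 0.991, 0.0, -0.0]
contact_force: [-0.3, 0.4, -0.1]
opening: 0.537
finger_force: 0.0
```

Call:
carry_out(rows=[[[0,0,-2],[0,0,0],0.4],[[0,0,-5],[0,0,0],0.4],[[0,0,-8],[0,0,0],0.2],[[0,0,-10],[0,0,0],0.1],[[0,0,-10],[0,0,0],0],[[0,0,-10],[0,0,0],0]])

```text
clock: 8.6
tool_pos: [0.641, 0.2165, 0.1995]
eef_rot: [0.13, 0.991, -0.0, 0.0]
contact_force: [-0.5, -0.9, -1.3]
opening: 0.938
finger_force: 0.0
```

Run:
```python
from h import *
s=snap("wrist"); q=snap("side"); t=snap("top"); np.save("w5.npy",[s,q,t],allow_pickle=True)
st=r.get_state(); print(st["clock"],st["tool_pos"],yaw(),st["contact_force"])
print("fl",proj(s,[[.6401,.2159,.095],[.6401,.2159,.135]]),proj(q,[[.64,.215,.095],[.64,.215,.135]]))
a=cv2.resize(s["image"][100:300,220:420],None,fx=2,fy=2,interpolation=cv2.INTER_CUBIC)
b=cv2.resize(q["image"][90:190,300:400],None,fx=4,fy=4,interpolation=cv2.INTER_CUBIC)
cv2.imwrite("pics/w5.png",np.hstack([a,b])[:,:,::-1])
for c in [(.5665,-.0405),(.4785,-.187),(.5095,-.368)]: tgt([*c,.12],75)
```

```text
8.75 [0.64022206 0.21616208 0.19806511] 75.03876057905042 [ 0.08213407  0.18032969 -1.3659517 ]
fl [[317.90140344 189.23605527]
 [317.9055531  206.64523942]] [[348.69400027 141.45428327]
 [349.54274977 127.02584573]]
shift [0.48, -26.69, 7.86] turn [-0.1, -0.1, 0.0]
shift [5.2, -43.11, 7.9] turn [-0.1, -0.1, 0.0]
shift [-2.47, -59.8, 7.91] turn [-0.1, -0.1, 0.0]
```

View pics/w5.png

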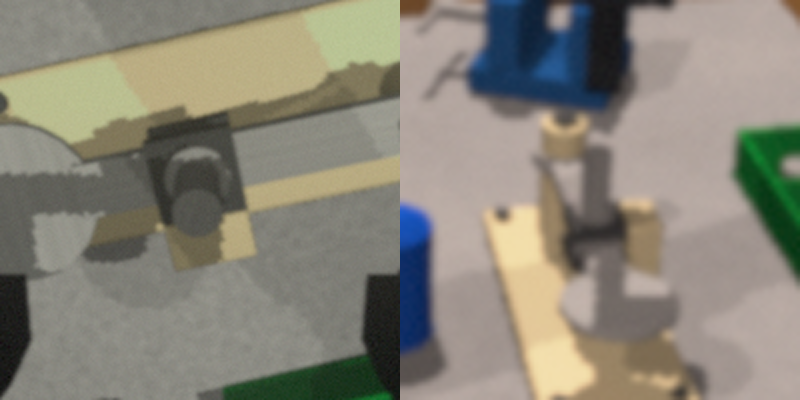

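The pin is home: flange flat on the fork and its top at side (348, 127), as predicted. Now the tins, starting with tin 1.

Call:
carry_out(rows=[[[0,-3,0],[0,0,0],0],[[0.1,-7,0],[0,0,0],0],[[0.2,-11.5,0],[0,0,0],0],[[0.3,-16,1],[0,0,0],0],[[0.4,-20.5,2],[0,0,0],0],[[0.5,-24,3],[0,0,0],0],[[0.5,-26.4,3.9],[0,0,0],0],[[0.5,-26.4,3.9],[0,0,0],0],[[0.5,-26.4,3.9],[0,0,0],0]])

```text
clock: 9.65
tool_pos: [0.5679, -0.0367, 0.1601]
eef_rot: [0.131, 0.991, 0.0, -0.001]
contact_force: [0.3, 1.9, 0.3]
opening: 1.002
finger_force: 0.0
```

```bash
cat >> h.py <<'E'
def lid(guess):
    """wrist picture: centre of the white lid near guess (xy), by threshold and ellipse"""
    s=snap("wrist"); im=s["image"]; hsv=cv2.cvtColor(im,cv2.COLOR_RGB2HSV)
    u,v=proj(s,[*guess,.08])[0]; L=int(np.median(hsv[int(v)-5:int(v)+6,int(u)-5:int(u)+6,2]))
    m=((abs(hsv[:,:,2].astype(int)-L)<22)&(hsv[:,:,1]<40)).astype(np.uint8)
    m=cv2.morphologyEx(m,cv2.MORPH_OPEN,np.ones((7,7),np.uint8))
    n,lab,stt,c=cv2.connectedComponentsWithStats(m); k=lab[int(v),int(u)]
    cs,_=cv2.findContours((lab==k).astype(np.uint8),cv2.RETR_EXTERNAL,cv2.CHAIN_APPROX_NONE)
    e=cv2.fitEllipse(max(cs,key=cv2.contourArea)); print("L",L,"pred",(u,v),"ellipse",e,"area",stt[k,4])
    p=ray(s,*e[0],.08); print("lid at",p); return s,p
E
python3 - <<'E'
from h import *
st=r.get_state(); print(st["clock"],st["tool_pos"],yaw(),st["contact_force"])
s,p=lid((.5665,-.0375)); tgt([p[0],p[1],.036],75); save(s,"w6.png",(120,60,520,360),1.9)
E
```

```text
9.65 [ 0.56787677 -0.03670378  0.16007694] 74.99598681236438 [0.29671703 1.87573131 0.33797436]
L 118 pred (np.float64(317.36146648314826), np.float64(198.7370503204177)) ellipse ((341.7461853027344, 215.5901336669922), (63.72863006591797, 119.8916015625), 106.37667846679688) area 5643
lid at [ 0.58379965 -0.02354559  0.08      ]
shift [-1.18, 1.52, 12.45] turn [0.1, -0.0, 0.1]
```

View pics/w6.png

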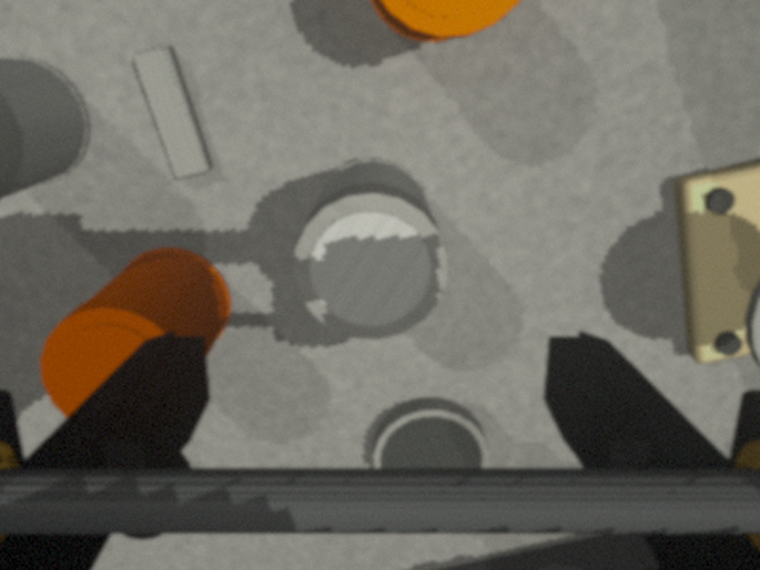

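The white tin's lid is centred at wrist (316.8, 204.2), between the open fingers. The orange tin on the left stays well outside them.

Run:
```python
from h import *
s=snap("wrist"); p=ray(s,316.5,203.9,.08); print(p); tgt([p[0],p[1],.036],75)
q=r.get_state()["clock"]; print(q)
t=np.load("top1.npy",allow_pickle=True).item()
print(proj(t,[[.56965,-.0375,.08]]))
```

```text
[ 0.57103585 -0.03780862  0.08      ]
shift [-0.29, -0.25, 12.48] turn [0.1, 0.0, 0.2]
9.75
[[331.04280166 193.79657892]]
```

Call:
carry_out(rows=[[[-0.3,-0.2,2],[0,0,0],0],[[-0.3,-0.2,5],[0,0,0],0],[[-0.3,-0.2,8],[0,0,0],0],[[-0.3,-0.2,10.5],[0,0,0],0],[[-0.3,-0.2,12],[0,0,0],0],[[-0.3,-0.2,12.4],[0,0,0],0],[[-0.3,-0.2,12.4],[0,0,0],0]], newtons=45)

```text
clock: 10.45
tool_pos: [0.5708, -0.0389, 0.0368]
eef_rot: [0.13, 0.992, 0.0, 0.0]
contact_force: [1.0, -0.2, 0.2]
opening: 0.998
finger_force: 0.0
```

Call:
carry_out(rows=[[[0,0,0],[0,0,0],0.2],[[0,0,0],[0,0,0],0.3],[[0,0,0],[0,0,0],0.5],[[0,0,0],[0,0,0],1],[[0,0,0],[0,0,0],1]])

```text
clock: 10.95
tool_pos: [0.5708, -0.0399, 0.0373]
eef_rot: [0.13, 0.991, 0.0, 0.0]
contact_force: [-0.6, -0.4, 3.7]
opening: 0.645
finger_force: 45.0
```

Call:
carry_out(rows=[[[0,0,-0.5],[0,0,0],1],[[0,0,-1.5],[0,0,0],1],[[0,0,-3],[0,0,0],1],[[0,0,-4.5],[0,0,0],1],[[0,0,-5.5],[0,0,0],1],[[0,0,-6],[0,0,0],1],[[0,0,-6],[0,0,0],1],[[0,0,-6],[0,0,0],1],[[0,0,-6],[0,0,0],1],[[0,0,-6],[0,0,0],1],[[0,0,-6],[0,0,0],1],[[0,0,-6],[0,0,0],1]])

```text
clock: 12.15
tool_pos: [0.5703, -0.0398, 0.0964]
eef_rot: [0.13, 0.991, 0.0, -0.0]
contact_force: [0.2, 0.4, -6.7]
opening: 0.648
finger_force: 45.0
```

```bash
cat >> h.py <<'E'
def heft(n=20):
    f=[];m=[];tq=[]
    for _ in range(n):
        st=r.get_state(); f.append(st["contact_force"]); m.append(st["moment"]); tq.append(st["joint_torque"]); r.snapshot("top")
    f=np.array(f); print("F mean",f.mean(0).round(2),"sd",f.std(0).round(2),"mass",-f[:,2].mean()/9.81)
    st=r.get_state(); print(st["clock"],st["tool_pos"].round(4),st["opening"],st["finger_force"],yaw())
E
python3 -c "
from h import *
heft()"
```

```text
F mean [-0.07 -0.06 -7.18] sd [0.47 0.41 0.45] mass 0.732066321584556
13.15 [ 0.5704 -0.0398  0.0967] 0.6447180662724363 44.99988628551364 75.02707488086821
```

Call:
carry_out(rows=[[[0,0,1],[0,0,0],1],[[0,0,2.5],[0,0,0],1],[[0,0,4],[0,0,0],1],[[0,0,5],[0,0,0],1],[[0,0,5.5],[0,0,0],1],[[0,0,5.8],[0,0,0],1],[[0,0,6],[0,0,0],1],[[0,0,6],[0,0,0],1]])

```text
clock: 13.95
tool_pos: [0.5708, -0.0397, 0.0373]
eef_rot: [0.13, 0.991, 0.0, 0.0]
contact_force: [-1.6, 0.9, -4.7]
opening: 0.649
finger_force: 45.0
```

Call:
carry_out(rows=[[[0,0,0],[0,0,0],0.3],[[0,0,0],[0,0,0],0.2],[[0,0,0],[0,0,0],0.1],[[0,0,0],[0,0,0],0],[[0,0,0],[0,0,0],0],[[0,0,0],[0,0,0],0]])

```text
clock: 14.55
tool_pos: [0.5705, -0.0399, 0.0368]
eef_rot: [0.13, 0.991, 0.0, 0.0]
contact_force: [0.4, -0.4, 0.4]
opening: 1.0
finger_force: 0.0
```

Call:
carry_out(rows=[[[0,0,-2],[0,0,0],0],[[0,0,-5],[0,0,0],0],[[0,0,-9],[0,0,0],0],[[0,0,-12.5],[0,0,0],0],[[0,0,-12.5],[0,0,0],0]])

```text
clock: 15.05
tool_pos: [0.5735, -0.0396, 0.1662]
eef_rot: [0.131, 0.991, 0.001, 0.004]
contact_force: [0.8, -0.9, 0.5]
opening: 0.997
finger_force: 0.0
```

Run:
```python
from h import *
st=r.get_state(); print(st["clock"],st["tool_pos"],st["opening"],yaw())
t=np.load("top1.npy",allow_pickle=True).item()
# calibrate top camera on tin 1: pixel of its lid centre -> grasped place
for n,c in [("t1",(406,147)),("t2",(549,238)),("t3",(729,212))]:
    p=ray(t,180-.31+c[0]/2.66,140-.31+c[1]/2.66,.08); print(n,p); tgt([p[0]+.0035,p[1]+.0025,.16],75)
```

```text
15.05 [ 0.57350931 -0.03960936  0.16616155] 0.9965735653135687 75.00166938716947
t1 [ 0.56660104 -0.04100059  0.08      ]
shift [0.36, 0.02, 0.61] turn [0.2, 0.5, 0.0]
t2 [ 0.47817885 -0.1863562   0.08      ]
shift [5.14, -16.31, 0.53] turn [0.2, 0.5, 0.0]
t3 [ 0.50880803 -0.36894455  0.08      ]
shift [-2.54, -33.16, 0.55] turn [0.2, 0.5, 0.0]
```

Call:
carry_out(rows=[[[0.6,-2,0],[0,0,0],0],[[1.6,-5.5,0],[0,0,0],0],[[2.7,-9,0],[0,0,0],0],[[3.8,-12.7,0],[0,0,0],0],[[4.6,-15.5,0],[0,0,0],0],[[4.8,-16.3,0],[0,0,0],0],[[4.8,-16.3,0],[0,0,0],0],[[4.8,-16.3,0],[0,0,0],0]])

```text
clock: 15.85
tool_pos: [0.483, -0.1833, 0.1615]
eef_rot: [0.129, 0.992, 0.001, 0.0]
contact_force: [-0.1, 0.3, -0.4]
opening: 1.0
finger_force: 0.0
```

Run:
```python
from h import *
st=r.get_state(); print(st["clock"],st["tool_pos"],yaw())
s=snap("wrist"); np.save("w7.npy",s,allow_pickle=True); print(proj(s,[.482,-.185,.08]))
g=cv2.cvtColor(s["image"],cv2.COLOR_RGB2GRAY); g=cv2.GaussianBlur(g,(0,0),1.2)
u0,v0=proj(s,[.482,-.185,.08])[0]; R0=.0298*s["fx"]/.226
# best circle by mean radial gradient
best=[]
th=np.linspace(0,2*np.pi,120,endpoint=False)
gx=cv2.Sobel(g,cv2.CV_32F,1,0);gy=cv2.Sobel(g,cv2.CV_32F,0,1)
for du in np.arange(-14,14.5,1):
  for dv in np.arange(-14,14.5,1):
    for rr in R0+np.arange(-4,5,1.):
      x=u0+du+rr*np.cos(th);y=v0+dv+rr*np.sin(th)
      k=abs(cv2.remap(gx,x.astype(np.float32)[None],y.astype(np.float32)[None],1)[0]*np.cos(th)+cv2.remap(gy,x.astype(np.float32)[None],y.astype(np.float32)[None],1)[0]*np.sin(th))
      best.append((np.minimum(k,60).mean(),u0+du,v0+dv,rr))
best.sort(reverse=True)
for b in best[:4]: print(np.round(b,1),ray(s,b[1],b[2],.08).round(4))
save(s,"w7.png",(120,60,520,360),1.9)
```

```text
15.85 [ 0.4830193  -0.18327919  0.16152242] 75.12803031971836
[[316.11052536 198.64753365]]
[ 47.4 311.1 193.6  39.5] [ 0.4774 -0.1875  0.08  ]
[ 47.4 311.1 194.6  39.5] [ 0.4781 -0.1877  0.08  ]
[ 46.5 312.1 193.6  39.5] [ 0.4776 -0.1868  0.08  ]
[ 46.3 312.1 194.6  39.5] [ 0.4783 -0.187   0.08  ]
```

Call:
carry_out(rows=[[[0.3,-0.6,2],[0,0,0],0],[[0.3,-0.6,5],[0,0,0],0],[[0.3,-0.6,8],[0,0,0],0],[[0.3,-0.6,10.5],[0,0,0],0],[[0.3,-0.6,12],[0,0,0],0],[[0.3,-0.6,12.5],[0,0,0],0],[[0.3,-0.6,12.5],[0,0,0],0]], newtons=45)

```text
clock: 16.6
tool_pos: [0.4781, -0.1884, 0.0362]
eef_rot: [0.129, 0.992, 0.0, -0.0]
contact_force: [-0.6, -0.8, 0.5]
opening: 0.999
finger_force: 0.0
```

Call:
carry_out(rows=[[[0,0,0],[0,0,0],0.2],[[0,0,0],[0,0,0],0.3],[[0,0,0],[0,0,0],0.5],[[0,0,0],[0,0,0],1],[[0,0,0],[0,0,0],1]])

```text
clock: 17.1
tool_pos: [0.4785, -0.189, 0.0374]
eef_rot: [0.13, 0.992, 0.001, 0.001]
contact_force: [0.8, 1.9, 5.6]
opening: 0.652
finger_force: 45.0
```

Call:
carry_out(rows=[[[0,0,-0.5],[0,0,0],1],[[0,0,-1.5],[0,0,0],1],[[0,0,-3],[0,0,0],1],[[0,0,-4.5],[0,0,0],1],[[0,0,-5.5],[0,0,0],1],[[0,0,-6],[0,0,0],1],[[0,0,-6],[0,0,0],1],[[0,0,-6],[0,0,0],1],[[0,0,-6],[0,0,0],1],[[0,0,-6],[0,0,0],1],[[0,0,-6],[0,0,0],1],[[0,0,-6],[0,0,0],1]])

```text
clock: 18.3
tool_pos: [0.4774, -0.1898, 0.0964]
eef_rot: [0.13, 0.991, 0.0, -0.0]
contact_force: [0.4, 0.7, -2.1]
opening: 0.648
finger_force: 45.0
```

```bash
python3 -c "
from h import *
heft()"
```

```text
F mean [-0.17  0.02 -2.32] sd [0.38 0.55 0.45] mass 0.23638677632539515
19.3 [ 0.4775 -0.1899  0.0967] 0.6497114851284229 44.997287169098854 75.03014725692057
```

Call:
carry_out(rows=[[[0,0,1],[0,0,0],1],[[0,0,2.5],[0,0,0],1],[[0,0,4],[0,0,0],1],[[0,0,5],[0,0,0],1],[[0,0,5.5],[0,0,0],1],[[0,0,5.8],[0,0,0],1],[[0,0,6],[0,0,0],1],[[0,0,6],[0,0,0],1]])

```text
clock: 20.1
tool_pos: [0.4775, -0.1898, 0.0374]
eef_rot: [0.13, 0.991, -0.0, 0.0]
contact_force: [-1.9, 1.0, 1.7]
opening: 0.65
finger_force: 45.0
```

Call:
carry_out(rows=[[[0,0,0],[0,0,0],0.3],[[0,0,0],[0,0,0],0.2],[[0,0,0],[0,0,0],0.1],[[0,0,0],[0,0,0],0],[[0,0,0],[0,0,0],0],[[0,0,0],[0,0,0],0]])

```text
clock: 20.7
tool_pos: [0.4775, -0.1899, 0.0367]
eef_rot: [0.13, 0.991, 0.0, 0.0]
contact_force: [0.7, 0.1, 0.3]
opening: 0.998
finger_force: 0.0
```

Call:
carry_out(rows=[[[0,0,-2],[0,0,0],0],[[0,0,-5],[0,0,0],0],[[0,0,-9],[0,0,0],0],[[0,0,-12.5],[0,0,0],0],[[0,0,-12.5],[0,0,0],0]])

```text
clock: 21.2
tool_pos: [0.4801, -0.1906, 0.1656]
eef_rot: [0.131, 0.991, -0.0, 0.004]
contact_force: [0.3, 0.4, -1.5]
opening: 1.004
finger_force: 0.0
```

Call:
carry_out(rows=[[[-1,-2.2,0],[0,0,0],0],[[-2.6,-5.7,0],[0,0,0],0],[[-4.2,-9.3,0],[0,0,0],0],[[-5.8,-12.8,0],[0,0,0],0],[[-7.2,-15.8,0],[0,0,0],0],[[-7.6,-16.8,0],[0,0,0],0],[[-7.6,-16.8,0],[0,0,0],0],[[-7.6,-16.8,0],[0,0,0],0],[[-7.6,-16.8,0],[0,0,0],0]])

```text
clock: 22.1
tool_pos: [0.5078, -0.3692, 0.1616]
eef_rot: [0.129, 0.992, 0.001, -0.0]
contact_force: [-0.0, 0.9, 0.4]
opening: 1.0
finger_force: 0.0
```

```bash
cat >> h.py <<'E'
def circ(g0):
    s=snap("wrist"); g=cv2.GaussianBlur(cv2.cvtColor(s["image"],cv2.COLOR_RGB2GRAY),(0,0),1.2)
    u0,v0=proj(s,[*g0,.08])[0]; R0=.0298*s["fx"]/.226; th=np.linspace(0,2*np.pi,120,endpoint=False)
    gx=cv2.Sobel(g,cv2.CV_32F,1,0);gy=cv2.Sobel(g,cv2.CV_32F,0,1); best=[]
    for du in range(-16,17):
      for dv in range(-16,17):
        for rr in R0+np.arange(-7,6,1.):
          x=(u0+du+rr*np.cos(th)).astype(np.float32)[None];y=(v0+dv+rr*np.sin(th)).astype(np.float32)[None]
          k=abs(cv2.remap(gx,x,y,1)[0]*np.cos(th)+cv2.remap(gy,x,y,1)[0]*np.sin(th))
          best.append((np.minimum(k,60).mean(),u0+du,v0+dv,rr))
    best.sort(reverse=True)
    for b in best[:4]: print(np.round(b,1),ray(s,b[1],b[2],.08).round(4))
    return s
E
python3 - <<'E'
from h import *
st=r.get_state(); print(st["clock"],st["tool_pos"],yaw())
s=circ((.51,-.369)); np.save("w8.npy",s,allow_pickle=True)
E
```

```text
22.1 [ 0.50777334 -0.36918971  0.16156245] 75.21328958860836
[ 46.7 321.8 201.2  39.5] [ 0.5096 -0.3674  0.08  ]
[ 46.5 321.8 200.2  39.5] [ 0.5089 -0.3672  0.08  ]
[ 46.  321.8 201.2  38.5] [ 0.5096 -0.3674  0.08  ]
[ 45.3 321.8 200.2  38.5] [ 0.5089 -0.3672  0.08  ]
```

Call:
carry_out(rows=[[[-0.1,0.1,2],[0,0,0],0],[[-0.1,0.1,5],[0,0,0],0],[[-0.1,0.1,8],[0,0,0],0],[[-0.1,0.1,10.5],[0,0,0],0],[[-0.1,0.1,12],[0,0,0],0],[[-0.1,0.1,12.5],[0,0,0],0],[[-0.1,0.1,12.5],[0,0,0],0]], newtons=45)

```text
clock: 22.85
tool_pos: [0.509, -0.3706, 0.0367]
eef_rot: [0.13, 0.992, 0.0, -0.0]
contact_force: [0.2, -0.1, 0.3]
opening: 1.002
finger_force: 0.0
```

Call:
carry_out(rows=[[[0,0,0],[0,0,0],0.2],[[0,0,0],[0,0,0],0.3],[[0,0,0],[0,0,0],0.5],[[0,0,0],[0,0,0],1],[[0,0,0],[0,0,0],1]])

```text
clock: 23.35
tool_pos: [0.5104, -0.3689, 0.0376]
eef_rot: [0.13, 0.992, 0.001, 0.001]
contact_force: [0.8, 5.0, 5.5]
opening: 0.646
finger_force: 45.0
```

Call:
carry_out(rows=[[[0,0,-0.5],[0,0,0],1],[[0,0,-1.5],[0,0,0],1],[[0,0,-3],[0,0,0],1],[[0,0,-4.5],[0,0,0],1],[[0,0,-5.5],[0,0,0],1],[[0,0,-6],[0,0,0],1],[[0,0,-6],[0,0,0],1],[[0,0,-6],[0,0,0],1],[[0,0,-6],[0,0,0],1],[[0,0,-6],[0,0,0],1],[[0,0,-6],[0,0,0],1],[[0,0,-6],[0,0,0],1]])

```text
clock: 24.55
tool_pos: [0.5087, -0.371, 0.0964]
eef_rot: [0.13, 0.991, 0.0, -0.0]
contact_force: [-0.0, 0.3, -5.3]
opening: 0.648
finger_force: 45.0
```

```bash
python3 -c "
from h import *
heft()"
```

```text
F mean [-0.   -0.06 -4.63] sd [0.34 0.39 0.44] mass 0.4720545538591918
25.55 [ 0.5087 -0.3711  0.0967] 0.6509088243304842 44.992407727986574 75.02741117653923
```

Hefted masses: tin 1 about 0.73 kg, tin 2 about 0.24 kg, tin 3 about 0.47 kg. Tin 1 is the heaviest, so I'll set tin 3 down and go back for tin 1.

Call:
carry_out(rows=[[[0,0,1],[0,0,0],1],[[0,0,2.5],[0,0,0],1],[[0,0,4],[0,0,0],1],[[0,0,5],[0,0,0],1],[[0,0,5.5],[0,0,0],1],[[0,0,5.8],[0,0,0],1],[[0,0,6],[0,0,0],1],[[0,0,6],[0,0,0],1]])

```text
clock: 26.35
tool_pos: [0.5085, -0.3709, 0.0377]
eef_rot: [0.13, 0.991, -0.0, -0.0]
contact_force: [-2.9, 2.2, 1.8]
opening: 0.648
finger_force: 45.0
```

Call:
carry_out(rows=[[[0,0,0],[0,0,0],0.3],[[0,0,0],[0,0,0],0.2],[[0,0,0],[0,0,0],0.1],[[0,0,0],[0,0,0],0],[[0,0,0],[0,0,0],0],[[0,0,0],[0,0,0],0]])

```text
clock: 26.95
tool_pos: [0.5089, -0.3712, 0.0367]
eef_rot: [0.13, 0.991, 0.0, 0.0]
contact_force: [0.1, 0.8, -0.6]
opening: 1.004
finger_force: 0.0
```

Call:
carry_out(rows=[[[0,0,-2],[0,0,0],0],[[0,0,-5],[0,0,0],0],[[0,0,-9],[0,0,0],0],[[0,0,-12.5],[0,0,0],0],[[0,0,-12.5],[0,0,0],0]])

```text
clock: 27.45
tool_pos: [0.5119, -0.3725, 0.1668]
eef_rot: [0.131, 0.991, -0.002, 0.005]
contact_force: [0.6, -1.1, -0.2]
opening: 0.998
finger_force: 0.0
```

Call:
carry_out(rows=[[[0.2,3,0],[0,0,0],0],[[0.5,7,0],[0,0,0],0],[[0.8,11,0],[0,0,0],0],[[1.1,15,0],[0,0,0],0],[[1.4,19,0],[0,0,0],0],[[1.8,23.5,0],[0,0,0],0],[[2.1,28,0],[0,0,0],0],[[2.4,31.5,0],[0,0,0],0],[[2.6,33.6,0],[0,0,0],0],[[2.6,33.6,0],[0,0,0],0],[[2.6,33.6,0],[0,0,0],0],[[2.6,33.6,0],[0,0,0],0]])

```text
clock: 28.65
tool_pos: [0.5699, -0.0422, 0.1612]
eef_rot: [0.132, 0.991, -0.001, -0.0]
contact_force: [-0.1, -0.1, 0.7]
opening: 0.997
finger_force: 0.0
```

Run:
```python
from h import *
st=r.get_state(); print(st["clock"],st["tool_pos"],yaw()); tgt([.5706,-.0398,.0368],75)
circ((.5715,-.038))
```

```text
28.65 [ 0.5698938  -0.04219134  0.1612486 ] 74.87553772190613
shift [-0.01, 0.27, 12.44] turn [-0.1, -0.0, -0.1]
[ 45.5 322.3 194.2  39.5] [ 0.5665 -0.0389  0.08  ]
[ 45.2 321.3 194.2  39.5] [ 0.5663 -0.0396  0.08  ]
[ 44.3 322.3 195.2  39.5] [ 0.5672 -0.0391  0.08  ]
[ 44.2 321.3 193.2  39.5] [ 0.5656 -0.0394  0.08  ]
```

Call:
carry_out(rows=[[[0.2,0.1,2],[0,0,0],0],[[0.2,0.1,5],[0,0,0],0],[[0.2,0.1,8],[0,0,0],0],[[0.2,0.1,10.5],[0,0,0],0],[[0.2,0.1,12],[0,0,0],0],[[0.2,0.1,12.5],[0,0,0],0],[[0.2,0.1,12.5],[0,0,0],0]], newtons=50)

```text
clock: 29.4
tool_pos: [0.5687, -0.0389, 0.0365]
eef_rot: [0.131, 0.991, -0.0, -0.0]
contact_force: [0.4, -0.3, 0.1]
opening: 0.999
finger_force: 0.0
```

Call:
carry_out(rows=[[[0,0,0],[0,0,0],0.2],[[0,0,0],[0,0,0],0.3],[[0,0,0],[0,0,0],0.5],[[0,0,0],[0,0,0],1],[[0,0,0],[0,0,0],1]])

```text
clock: 29.9
tool_pos: [0.5689, -0.039, 0.0373]
eef_rot: [0.13, 0.991, -0.0, 0.0]
contact_force: [-0.6, -2.4, 4.7]
opening: 0.645
finger_force: 50.0
```

Call:
carry_out(rows=[[[0,0,-0.5],[0,0,0],1],[[0,0,-1.5],[0,0,0],1],[[0,0,-3.5],[0,0,0],1],[[0,0,-6],[0,0,0],1],[[0,0,-8.5],[0,0,0],1],[[0,0,-11],[0,0,0],1],[[0,0,-13],[0,0,0],1],[[0,0,-14.5],[0,0,0],1],[[0,0,-15.5],[0,0,0],1],[[0,0,-16],[0,0,0],1],[[0,0,-16],[0,0,0],1],[[0,0,-16],[0,0,0],1]])

```text
clock: 31.1
tool_pos: [0.5681, -0.0384, 0.1959]
eef_rot: [0.13, 0.991, -0.0, -0.001]
contact_force: [-1.0, -0.6, -7.7]
opening: 0.649
finger_force: 50.0
```

Call:
carry_out(rows=[[[0,0,0],[0,0,0],1],[[0,0,0],[0,0,0],1],[[0,0,0],[0,0,0],1],[[0,0,0],[0,0,0],1],[[0,0,0],[0,0,0],1]])

```text
clock: 31.6
tool_pos: [0.5687, -0.0383, 0.1966]
eef_rot: [0.13, 0.991, 0.0, -0.0]
contact_force: [-0.2, -0.8, -7.2]
opening: 0.649
finger_force: 50.0
```

Run:
```python
from h import *
heft(10)
t=snap("top"); s=snap("side")
a=cv2.resize(s["image"][90:400,200:480],(560,600)); b=cv2.resize(t["image"][130:280,180:480],(240,120))
b=np.vstack([b,np.zeros((480,240,3),np.uint8)])
cv2.imwrite("pics/fin.png",np.hstack([a,b])[:,:,::-1])
```

```text
F mean [ 0.02  0.11 -7.11] sd [0.37 0.42 0.52] mass 0.7247196808685558
32.1 [ 0.5688 -0.0384  0.1967] 0.6480738048913538 49.9997597001493 75.02658687156615
```

View pics/fin.png

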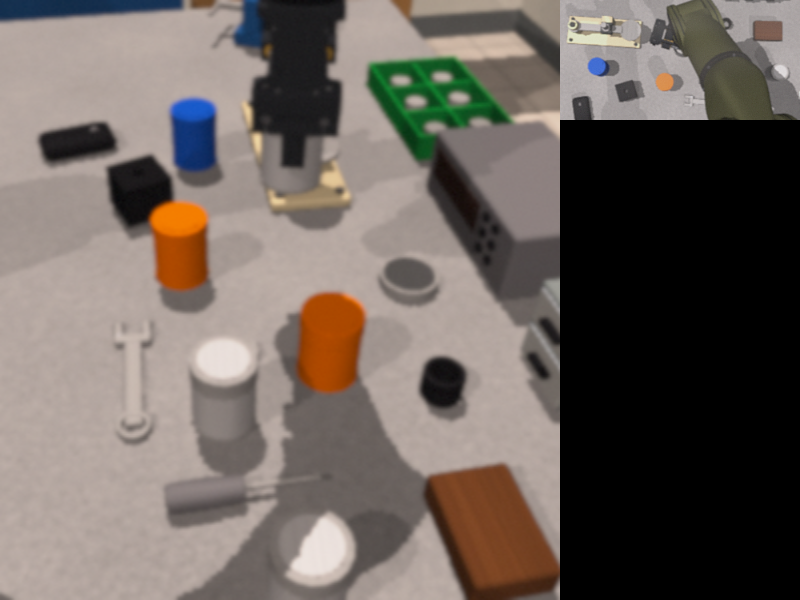

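The picture shows tin 1 held upright with its base about 16 cm up, the other two white tins standing near (225,385) and (313,560), and the bystanders apparently untouched. The parking block is empty.

```bash
python3 -c "
from plant import r
print(r.finish_job())"
```

```text
the job is handed in; nothing more can be done
None
```

The job is handed in at about 32 s: the lock pin is fully home and released, and tin 1, the heaviest by feel (about 0.73 kg against 0.47 and 0.24), is held upright and still with its base about 16 cm above the bench.

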